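# Load the breadboard mounting press and poise its flap

## Task

In the mounting press, stack the red aluminium backing plate squarely on the black bed, edges flush, then the white breadboard squarely on the plate. Then take the press flap, which is lying open, by its black bar and swing it up to its balance point, standing upright over its hinge, and finish while still gripping the bar and holding the flap still there, so that I can fit a new pad to it. Do not let the flap drop forward onto the pile, and leave everything else on the desk where it is.

Things in the scene. Friction and masses are not known exactly. Their poses are not given: they have to be found in the camera images.
- press: mounting press fixed to the desk: grey base 220 (x) x 190 (y) x 20 mm with a black bed, two dark hinge posts 30 x 14 mm, 70 mm high, at x = 70, y = +-82 mm, and an orange-framed clear flap. Origin at the centre of the base's underside; x points from the bed to the hinge, y runs along the hinge. Its place and yaw differ each time
- bed (a point): centre of the top face of the black bed, a block 55 mm (x) by 82 mm (y), its top 32 mm above the desk and 12 mm above the grey base; at (-35, 0, 32) mm in the press's frame, same axes. Plate and breadboard have the bed's outline; their long (y) axes go along the bed's y, either way round
- plate: red-anodised aluminium backing plate with four corner holes, 55 mm (x) by 82 mm (y), 8 mm thick, about 0.09 kg, lying flat on the desk to the left or right of the press; origin at the centre of its underside
- breadboard: white breadboard with red and blue lines, 55 mm (x) by 82 mm (y), 10 mm thick, about 0.06 kg, lying flat on the desk on the other side of the press; origin at the centre of its underside, holes up
- flap (a joint): angle of the flap, rad: 0 = shut flat over the bed, 1.571 = upright, 2.17 = lying open against its stop, leaning back away from the bed (where it starts). The flap weighs about 0.35 kg; its weight lies in its own plane, so it balances exactly when upright; the hinge is almost frictionless: left alone it falls shut or open
- flap_hinge (a point): middle of the hinge line, at (70, 0, 58) mm in the press's frame; the flap turns about the press's y axis here
- flap_bar (a point): middle of the flap's round black grip bar: 14 mm thick, parallel to the hinge, 158 mm from it, 122 mm free between two dark arms, with a 35 mm gap to the orange frame. Pinched from above across its thickness, it turns between the fingers. Upright it is straight above the hinge, 216 mm over the desk; lying open, 89 mm farther along the press's x and 188 mm over the desk
- mini_board: small green breadboard, 35 x 47 x 10 mm, origin at the centre of its underside; not part of the job, leave it alone
- multimeter: yellow multimeter lying on its back, 150 x 75 x 35 mm; origin at the centre of its underside, x along its length; leave it alone
- screwdriver: red-handled screwdriver, 190 mm long, lying on the desk, x along it; leave it alone
- reel: orange wire reel standing on its flange, 64 mm across, 50 mm high; origin at the centre of its underside; leave it alone
- mug: blue mug, 80 mm across, 90 mm high; origin at the centre of its underside; leave it alone
There are look-alikes about, which are no part of the job. What is meant by the plate is not green or purple, and is the larger of those in its own colour.

How it is judged:
By the outcome, as a careful person would: the job done as asked, in the order asked, and still so for the second after the job is handed in, while the arm keeps its last pose, push and grip.
It also fails if it takes over 72 s, if anything falls off the work surface, if the arm or the gripper's body presses on something with over 40 N, if the wrist force passes 120 N, or if a joint passes its speed limit or range.

## Robot

A 6-joint arm with a two-finger parallel gripper is mounted at the origin on the work surface. World frame = base frame: x ahead of the robot, y to its left, z up, the work surface at z = 0. Lengths are in m, angles in rad, forces in N, time in s.
With the tool pointing down it reaches from about 0.35 to 0.975 m from the base axis. Payload 7.1 kg.
Tool frame: the origin (TCP) lies midway between the tips of the shut fingers; the grasp point (between the pads) lies 19 mm behind it; z points along the fingers, x is the direction in which the jaws open and shut, and the axes are right-handed (so a half turn about z gives the same grasp; the last joint's range is limited). The gripper opens to 88 mm and grips with 3 to 60 N. Pads are 20 mm wide; open, the fingers measure 115 mm over their backs; the gripper's body (75 mm by 178 mm) begins 61 mm behind the grasp point.
Start: joints at [1.326, 0.423, 1.63, -0, 1.089, -0.019], TCP at [0.14, 0.609, 0.196] pointing down, gripper open.
Joint ranges: [-3, 3], [-0.9, 2.11], [0.09, 2.58], [-1.31, 4.45], [0.11, 2.69], [-2.54, 2.54]. Speed limits (rad/s): [2.39, 2.39, 3.01, 3.14, 3.14, 3.14].

## Interface

Orientations are given as a unit quaternion [w, x, y, z].
In Python, from station import move_pose, movel, movej, command_gripper, wait, inverse_kinematics, read_camera, camera_info, MotionError, job_done, get_time, get_joint_pos, get_qvel, get_effort, get_tcp_pos, get_ee_rot, get_ft_force, get_ft_torque, get_grip_width gives the robot as it stands. Calls block until the motion is done:
- move_pose(position, orientation): joint-space move of the TCP to a pose.
- movel(position, frame=None, v=0.15, until_force=None): straight line of the TCP; frame=None keeps the orientation; v is the mean speed in m/s. With until_force (N) it stops when the force on the tool has changed by that much, and returns True; else False.
- movej(angles): joint-space move.
- command_gripper(opening): opening from 0.0 (shut) to 1.0 (fully open); the grip force is fixed at half the most; returns when the fingers have stopped.
- wait(seconds).
- inverse_kinematics(position, orientation): joint angles nearest the present ones, or None.
- read_camera(name): name is "side" or "top"; returns the picture (400x640x3 uint8, red, green, blue); there is no depth.
- camera_info(name): a dict with "intrinsics" (3x3 intrinsics, pixels), "dist" ([k1, k2, p1, p2, k3] as OpenCV has them; the pictures are not rectified), "T" (4x4, takes a point from camera to world coordinates). Camera axes: x right, y up, looking along -z (the intrinsics and any distortion apply to the point x, -y, -z); pixel columns grow to the right and rows downward; lengths in m; the calibration is good to about 2 mm. A picture is of the moment at which its call begins. camera_info takes no time and is no camera call.
A pose or a line that the arm cannot do raises MotionError and nothing moves.
- job_done(): hands the job in, once; it reports no verdict.
Readings, each from a call of its own:
- get_time(): time.
- get_joint_pos(): joint angles.
- get_qvel(): joint speeds.
- get_effort(): joint torques, N m.
- get_tcp_pos(): TCP position.
- get_ee_rot(): TCP orientation.
- get_ft_force(): force on the tool from outside, world axes, zero at the start.
- get_ft_torque(): the same for the moment, N m.
- get_grip_width(): opening from 0.0 (shut) to 1.0 (fully open).
Only numpy, scipy, OpenCV 4.12 (cv2) and the standard library are available. Lean on these libraries where they do the work, as an engineer would, in place of code of your own. Each camera call takes 0.05 s, during which the arm holds its last target.

## Working session

There is one attempt and no reset: what is moved stays moved. The work goes in short steps, each a Python script; the robot and the scene stay as the last script left them, time stands still between calls to the robot, and variables do not carry over. Pictures are saved under pics/ and viewed, and the job is handed in when it is done.

```bash
ls; mkdir -p pics; python3 - <<'E'
from station import *
import cv2,numpy as np
for n in("top","side"):
    im=read_camera(n);cv2.imwrite(f"pics/{n}0.png",im[:,:,::-1])
    c=camera_info(n);print(n,np.round(c["intrinsics"],1).tolist(),c["dist"],np.round(c["T"],4).tolist())
print(get_time())
E
```

```text
pics
top [[460.2, 0.0, 329.1], [0.0, 460.2, 194.6], [0.0, 0.0, 1.0]] [-0.03075803  0.          0.          0.          0.        ] [[-0.0056, 0.9981, -0.0621, 0.4351], [-1.0, -0.0058, -0.0021, 0.016], [-0.0025, 0.062, 0.9981, 1.3247], [0.0, 0.0, 0.0, 1.0]]
side [[403.8, 0.0, 325.3], [0.0, 403.8, 196.6], [0.0, 0.0, 1.0]] [-0.09869758  0.          0.          0.          0.        ] [[0.9727, 0.1776, -0.1497, 0.3631], [-0.2318, 0.7042, -0.6711, -0.7145], [-0.0138, 0.6875, 0.7261, 0.8335], [0.0, 0.0, 0.0, 1.0]]
0.1
```

View pics/top0.png

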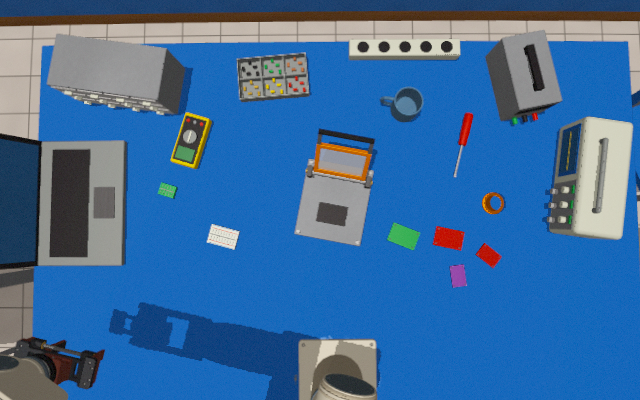

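View pics/side0.png

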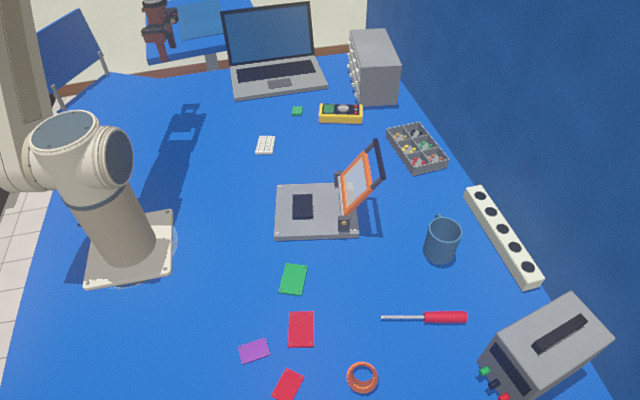

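Top view: the larger red plate is at (449,238) and the breadboard at (223,236). The press bed is at (332,214) and the bar at about (346,135). The smaller red plate at (488,255) and the green one at (404,236) are decoys. Next I'll fit box models to the masks.

```bash
cat > vis.py <<'E'
import cv2,numpy as np
from scipy.optimize import minimize
from station import camera_info
CI={n:camera_info(n) for n in("top","side")}
def proj(n,P):
    c=CI[n];T=np.array(c["T"]);P=np.atleast_2d(P)
    pc=(P-T[:3,3])@T[:3,:3]; pc=pc*[1,-1,-1]
    return cv2.projectPoints(pc.reshape(-1,1,3),np.zeros(3),np.zeros(3),np.array(c["intrinsics"]),np.array(c["dist"]))[0].reshape(-1,2)
def unproj(n,uv,z):
    c=CI[n];T=np.array(c["T"])
    u=cv2.undistortPoints(np.array([[uv]],float),np.array(c["intrinsics"]),np.array(c["dist"])).ravel()
    d=T[:3,:3]@np.array([u[0],-u[1],-1.]);o=T[:3,3];return o+d*(z-o[2])/d[2]
def box(p,dx,dy,z0,z1,cx=0,cy=0):
    c,s=np.cos(p[2]),np.sin(p[2]);o=[]
    for z in(z0,z1):
        for a,b in((1,1),(1,-1),(-1,-1),(-1,1)):
            x,y=cx+a*dx/2,cy+b*dy/2;o.append([p[0]+c*x-s*y,p[1]+s*x+c*y,z])
    return np.array(o)
S=8
def render(n,pts,roi):
    x0,y0,w,h=roi
    uv=(proj(n,pts)-[x0-.5,y0-.5])*S
    m=np.zeros((h*S,w*S),np.uint8)
    hull=cv2.convexHull(uv.astype(np.float32)).reshape(-1,2)
    cv2.fillConvexPoly(m,np.round((hull-.5)*16).astype(np.int32),255,cv2.LINE_AA,4)
    return cv2.GaussianBlur(cv2.resize(m,(w,h),interpolation=cv2.INTER_AREA).astype(np.float32)/255,(0,0),.5)
def fit(views,ptsf,p0):
    """views: list of (cam, softmask(full image float 0..1), roi)"""
    def cost(p):
        return sum(((render(n,ptsf(p),r)-m[r[1]:r[1]+r[3],r[0]:r[0]+r[2]])**2).sum() for n,m,r in views)
    best=None
    p0=np.array(p0,float)
    for k in range(3):
        sx=np.vstack([p0]+[p0+d for d in np.diag([.006,.006,.1][:len(p0)])*(1 if k!=1 else -.5)])
        r=minimize(cost,p0,method="Nelder-Mead",options=dict(initial_simplex=sx,xatol=1e-5,fatol=1e-4,maxiter=300));p0=r.x
    return r.x,r.fun
def soft(im,fg,bg):
    """projection of colour on bg->fg line, 0..1"""
    im=im.astype(float);d=np.array(fg,float)-bg
    return np.clip(((im-bg)@d)/(d@d),0,1)
E
python3 - <<'E'
import cv2
a=cv2.imread("pics/top0.png");b=cv2.imread("pics/side0.png")
cv2.imwrite("pics/c1.png",cv2.resize(a[110:260,280:400],None,fx=4,fy=4,interpolation=cv2.INTER_CUBIC))
cv2.imwrite("pics/c2.png",cv2.resize(b[130:250,265:395],None,fx=5,fy=5,interpolation=cv2.INTER_CUBIC))
for n,i,p in(("top",a,[(449,238),(223,236),(332,216),(310,215),(420,210),(250,215),(345,185)]),("side",b,[(301,328),(265,145),(303,207),(285,205),(330,310),(285,150),(322,197)])):
    print(n,[i[v-1:v+2,u-1:u+2].mean((0,1)).astype(int)[::-1].tolist() for u,v in p])
E
```

```text
top [[192, 22, 3], [209, 208, 198], [72, 66, 66], [161, 161, 162], [21, 103, 187], [24, 105, 188], [155, 155, 156]]
side [[212, 71, 97], [205, 209, 203], [65, 70, 94], [165, 168, 177], [63, 130, 212], [64, 131, 213], [165, 168, 175]]
```

View pics/c1.png

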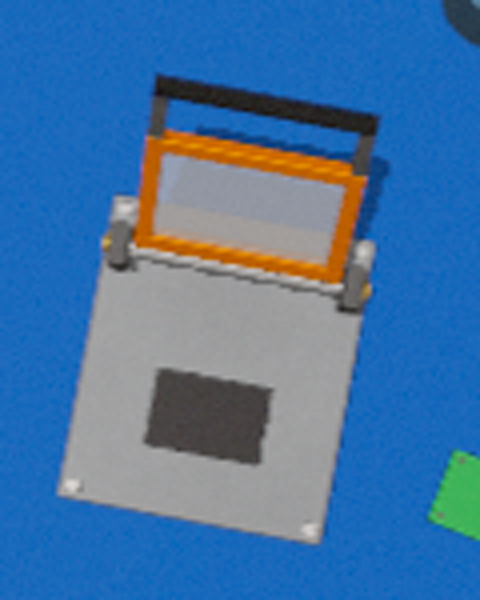

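View pics/c2.png

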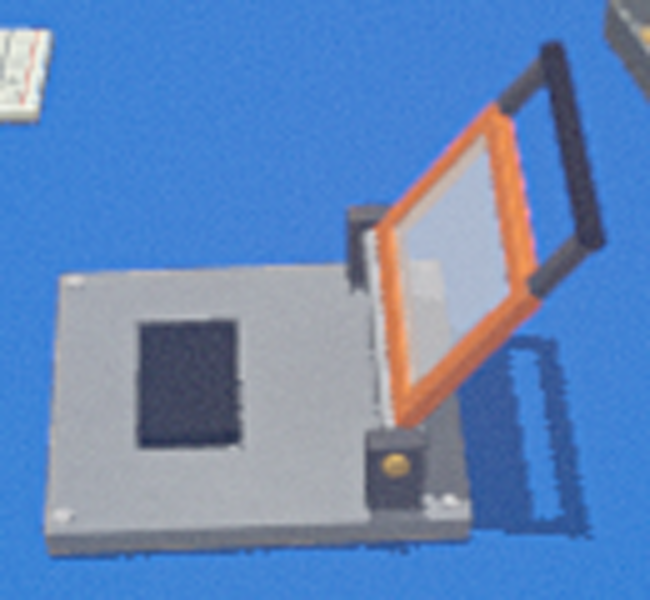

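```bash
cat > m0.py <<'E'
from vis import *
I={n:cv2.imread(f"pics/{n}0.png")[:,:,::-1].astype(float) for n in CI}
def rm(n,fg,bg): return np.clip((I[n][:,:,0]-bg)/(fg-bg),0,1)
def nb(n,bg): d=I[n][:,:,2]-I[n][:,:,0]; return np.clip(1-d/bg,0,1)
def run(name,vs,pf,p0):
    for k in ([vs[0]],[vs[1]],vs):
        p,f=fit(k,pf,p0);print(name,[v[0] for v in k],np.round(p[:2]*1000,1),round(np.degrees(p[2]),2),round(f,2))
    return p
g=unproj("top",(449,238),.008)
run("plate",[("top",rm("top",192,21),(425,218,48,42)),("side",rm("side",212,64),(275,303,52,52))],lambda p:box(p,.055,.082,0,.008),[g[0],g[1],-.2])
g=unproj("top",(223,236),.01)
run("bread",[("top",rm("top",209,23),(198,217,50,40)),("side",rm("side",207,64),(246,128,38,35))],lambda p:box(p,.055,.082,0,.010),[g[0],g[1],-.3])
g=unproj("top",(332,214),.032)
dk=lambda n,f,b: np.clip((b-I[n][:,:,1])/(b-f),0,1)
bed=[("top",dk("top",66,161),(308,196,50,38)),("side",dk("side",68,168),(283,186,42,40))]
p=run("bed",bed,lambda p:box(p,.055,.082,.020,.032),[g[0],g[1],-.15])
c,s=np.cos(p[2]),np.sin(p[2])
p0=[p[0]+.035*c,p[1]+.035*s,p[2]]
base=[("top",nb("top",166),(285,186,88,66)),("side",nb("side",149),(265,175,70,75))]
q=run("press",base,lambda p:box(p,.22,.19,0,.02),p0)
print("bed->press",np.round(np.array(p0[:2])*1000,1))
for n in CI: # bar ends check
    c,s=np.cos(q[2]),np.sin(q[2]);print(n,[np.round(proj(n,[q[0]+c*x-s*y,q[1]+s*x+c*y,z])[0],1).tolist() for x,y,z in((.159,.061,.188),(.159,-.061,.188))])
E
python3 m0.py
```

```text
plate ['top'] [ 391. -322.] -12.39 4.0
plate ['side'] [ 390.7 -319.5] -12.54 10.45
plate ['top', 'side'] [ 390.8 -320.4] -12.28 25.2
bread ['top'] [399.3 324.4] -15.27 5.19
bread ['side'] [398.6 326.6] -15.26 4.01
bread ['top', 'side'] [399.  324.9] -15.17 12.92
bed ['top'] [461.7  11.8] -10.98 3.07
bed ['side'] [461.2  12.6] -10.44 5.08
bed ['top', 'side'] [461.5  12.1] -10.88 9.54
press ['top'] [496.2   5.4] -11.02 2.67
press ['side'] [496.2   6. ] -11.11 49.1
press ['top', 'side'] [496.3   5.7] -11.07 53.19
bed->press [495.9   5.5]
top [[322.1, 131.4], [370.1, 140.4]]
side [[375.8, 142.2], [382.6, 175.4]]
```

The two cameras agree to within about 2 mm, and the bed and base fits match each other. I'll move the plate first.

```bash
cat > rob.py <<'E'
from station import *
import numpy as np
def q(yaw): return [0,float(np.cos(yaw/2)),float(np.sin(yaw/2)),0]
YB=np.radians(-11.02); BED=np.array([.4616,.0122]); PR=np.array([.4962,.0056])
def pf(x,y=0): # press frame -> world xy
    c,s=np.cos(YB),np.sin(YB); return PR+[c*x-s*y,s*x+c*y]
def best(p,yaw):
    out=None
    for y in(yaw,yaw+np.pi,yaw-np.pi):
        j=inverse_kinematics(p,q(y))
        if j is not None:
            d=abs(j[5])
            if out is None or d<out[0]: out=(d,y,np.array(j))
    return out[1]
E
python3 - <<'E'
from rob import *
pl=[.3909,-.3209];yaw=np.radians(-12.4)
Y=best(pl+[.1],yaw);print(Y,get_ee_rot())
t=get_time();move_pose(pl+[.09],q(Y));print(get_time()-t,get_joint_pos())
command_gripper(.85)
movel(pl+[.003],v=.1,until_force=15);print(get_tcp_pos(),get_ft_force())
command_gripper(0);print(get_grip_width()*88,get_time())
movel(pl+[.09],v=.2);print(get_grip_width()*88,get_ft_force(),get_time())
E
```

```text
-0.21642082724729686 [ 4.36113143e-04  7.82268044e-01  6.22941581e-01 -5.52170700e-04]
3.3832999999999998 [-7.09888998e-01  4.09279466e-01  1.96319810e+00  8.53337764e-05
  7.69042856e-01 -4.94438195e-01]
[ 0.39120985 -0.32117814  0.00338992] [-0.13834768  0.73028949 -0.54196247]
0.15855274984062545 6.1167
0.25544565041108286 [-0.18894415  0.32794367  0.06780657] 6.7
```

```bash
python3 - <<'E'
from rob import *
import cv2
print(get_tcp_pos(),get_grip_width())
for n in("top","side"):
    im=read_camera(n);cv2.imwrite(f"pics/{n}1.png",im[:,:,::-1])
a=cv2.imread("pics/side1.png")
cv2.imwrite("pics/c3.png",cv2.resize(a[200:400,200:400],None,fx=3,fy=3,interpolation=cv2.INTER_CUBIC))
E
```

```text
[ 0.39068218 -0.3206851   0.08968902] 0.002902791481944123
```

View pics/c3.png

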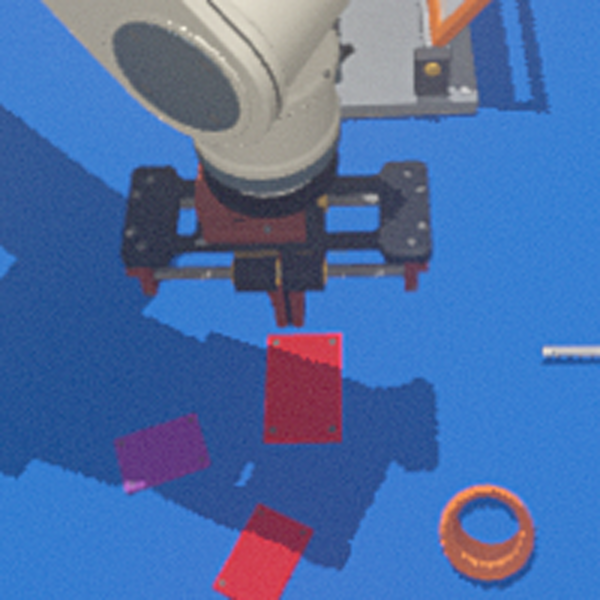

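View pics/top1.png

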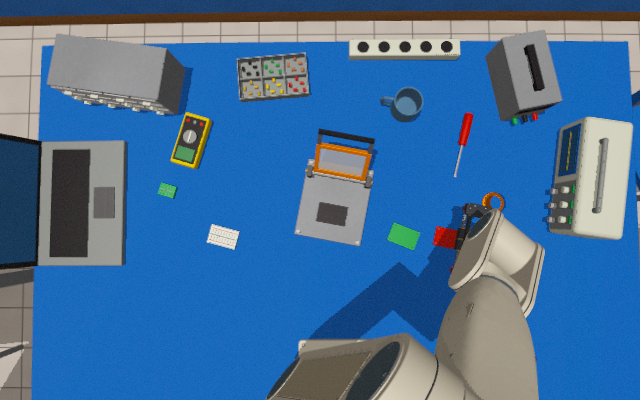

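```bash
python3 - <<'E'
from vis import *
from rob import *
p=get_tcp_pos();print(proj("side",p),proj("top",p))
I=cv2.imread("pics/side1.png")[:,:,::-1].astype(float)
m=np.clip((I[:,:,0]/I[:,:,2]-.3)/(2-.3),0,1)
print(fit([("side",m,(280,308,40,42))],lambda p:box(p,.055,.082,0,.008),[.391,-.32,-.21]))
print(get_joint_pos(),get_effort())
for n in(0.5,):
  command_gripper(n);print(get_grip_width(),get_time())
E
```

```text
[[298.05771947 310.16236107]] [[455.71635066 239.26468338]]
(array([ 0.39054575, -0.32026339, -0.21062884]), np.float64(15.774547634034285))
[-7.10938377e-01  4.11144290e-01  1.96463697e+00  3.17520088e-05
  7.68223086e-01 -4.94478763e-01] [ 4.27761479e-03 -4.67139745e+01 -1.98267943e+01  4.04267886e-02
  3.33536218e-02  2.52017744e-04]
0.4994991715248736 7.625
```

```bash
python3 - <<'E'
from rob import *
import cv2
pl=[.3907,-.3205]
command_gripper(.85)
movel(pl+[.003],v=.1,until_force=15);print(get_tcp_pos(),get_ft_force(),get_grip_width())
cv2.imwrite("pics/side2.png",read_camera("side")[:,:,::-1])
for w in(.75,.68,.64,.62,.60,.55):
    command_gripper(w);print(w,get_grip_width(),get_tcp_pos(),get_ft_force().round(1) if hasattr(get_ft_force(),'round') else get_ft_force(),get_time())
    if get_grip_width()>w+.02: break
cv2.imwrite("pics/side3.png",read_camera("side")[:,:,::-1])
a=np.vstack([cv2.imread(f"pics/side{k}.png")[260:360,230:380] for k in(2,3)])
cv2.imwrite("pics/c4.png",cv2.resize(a,None,fx=3,fy=3,interpolation=cv2.INTER_CUBIC))
E
```

```text
[ 0.39103882 -0.32077098  0.00340207] [ 0.45459379 -0.14387371  0.36224974] 0.8501593793308057
0.75 0.7468661420340259 [ 0.39081814 -0.3205964   0.00321497] [-0.7  0.2 -0. ] 9.7417
0.68 0.6828717141197604 [ 0.39065731 -0.32047805  0.00296853] [ 0.1  0.6 -0.5] 10.0917
0.64 0.6422782452618367 [ 0.39068151 -0.32045413  0.00296362] [-0.5 -0.3 -1.1] 10.3917
0.62 0.6176226038342757 [ 0.39068018 -0.32049061  0.00298608] [-0.4 -0.1  0.4] 10.65
0.6 0.6021628198073699 [ 0.39066903 -0.32047649  0.00299307] [ 1.  -0.8 -0.2] 10.9083
0.55 0.5498349569412372 [ 0.39069408 -0.32049004  0.00300102] [-0.5 -0.4 -0.5] 11.225
```

View pics/c4.png

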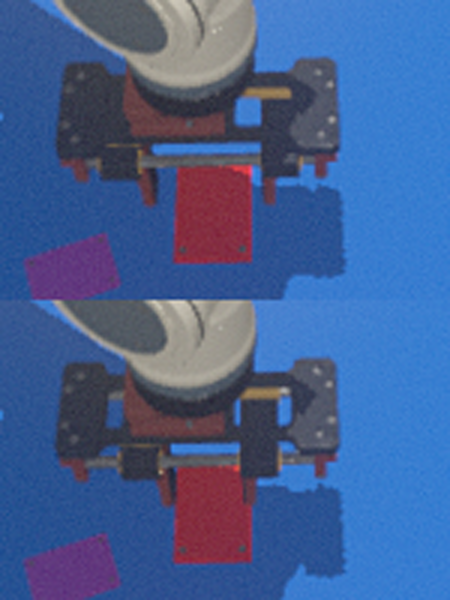

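```bash
python3 - <<'E'
from rob import *
pl=[.3907,-.3205]
try: print(movel(pl+[-.006],v=.03,until_force=5),get_tcp_pos(),get_ft_force())
except MotionError as e: print(e)
command_gripper(.85);print(get_ft_force(),get_grip_width())
try: print(movel(pl+[-.012],v=.03,until_force=5),get_tcp_pos(),get_ft_force())
except MotionError as e: print(e)
E
```

```text
False [ 0.39051224 -0.32033341 -0.0063259 ] [ 0.12769583 -0.06955272 -0.68394783]
[-0.05433421 -0.42464966 -0.78965121] 0.8490353431092358
False [ 0.39048394 -0.3203286  -0.01233343] [-0.05748835  0.34073296 -0.36872803]
```

```bash
python3 - <<'E'
from rob import *
pl=[.3907,-.3205]
import cv2
cv2.imwrite("pics/side4.png",read_camera("side")[:,:,::-1])
try: print(movel(pl+[-.04],v=.03,until_force=5),get_tcp_pos(),get_ft_force())
except MotionError as e: print(e)
cv2.imwrite("pics/side5.png",read_camera("side")[:,:,::-1])
print(get_time())
a=np.vstack([cv2.imread(f"pics/side{k}.png")[260:360,230:380] for k in(4,5)])
cv2.imwrite("pics/c5.png",cv2.resize(a,None,fx=3,fy=3,interpolation=cv2.INTER_CUBIC))
E
```

```text
True [ 0.39077473 -0.32056387 -0.02663168] [0.12248342 0.33566045 5.65655784]
13.3583
```

View pics/c5.png

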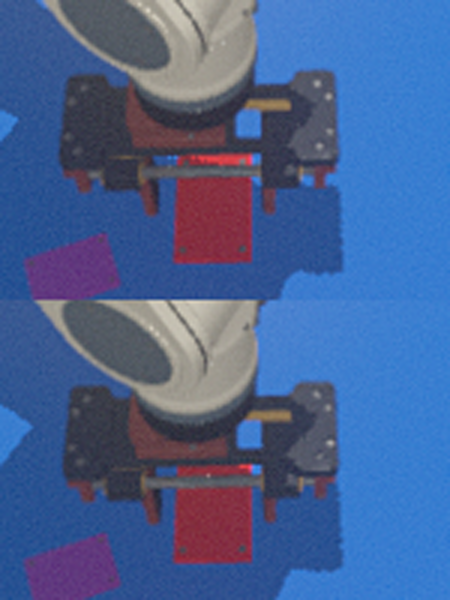

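```bash
python3 - <<'E'
from vis import *
yaw=np.radians(-12.4)
a=cv2.imread("pics/side5.png")
for z in(-.0266,0,.02):
  for s in(-1,1):
    for w in (.0375,.051): 
      p=[.3908+s*w*np.cos(yaw),-.3206+s*w*np.sin(yaw),z];uv=proj("side",p)[0];print(z,s,w,uv.round(1))
      cv2.circle(a,tuple(np.round(uv*16).astype(int)),6,(0,255,255) if z==0 else (0,255,0) if z<0 else(255,255,255),-1,cv2.LINE_AA,4)
cv2.imwrite("pics/c6.png",cv2.resize(a[285:365,230:350],None,fx=6,fy=6,interpolation=cv2.INTER_CUBIC))
E
```

```text
-0.0266 -1 0.0375 [285.1 334.9]
-0.0266 -1 0.051 [279.1 335. ]
-0.0266 1 0.0375 [318.5 334.3]
-0.0266 1 0.051 [324.6 334.2]
0 -1 0.0375 [284.  329.7]
0 -1 0.051 [277.8 329.8]
0 1 0.0375 [318.2 329.1]
0 1 0.051 [324.4 329. ]
0.02 -1 0.0375 [283.1 325.7]
0.02 -1 0.051 [276.9 325.8]
0.02 1 0.0375 [318. 325.]
0.02 1 0.051 [324.2 324.9]
```

View pics/c6.png

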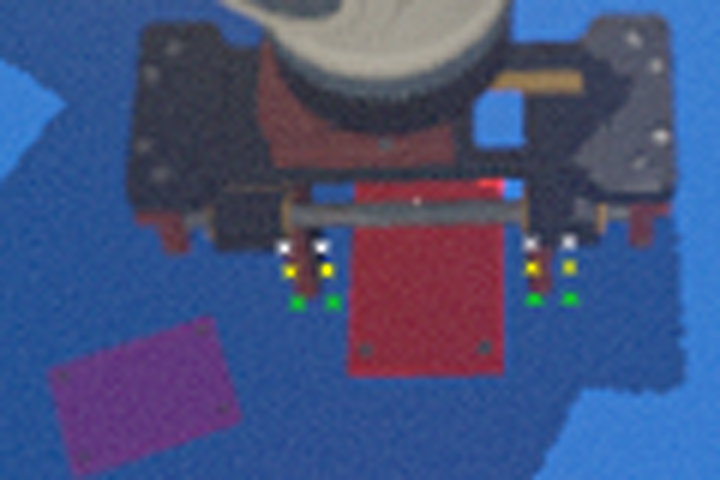

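```bash
python3 - <<'E'
from vis import *
from rob import *
print(proj("top",[[0,0,0],[0,0,.1],[.14,.609,.196],[.14,.609,.27]]).round(1).tolist(), proj("side",[[0,0,0],[.14,.609,.196]]).round(1).tolist())
for uv in((299.5,340),(377,340)): print("top base corner",unproj("top",uv,.02).round(3))
for uv in((85,283),(171,274),(172,211)): print("side base corner",unproj("side",uv,.01).round(3))
cv2.imwrite("pics/top5.png",read_camera("top")[:,:,::-1])
a=cv2.imread("pics/top0.png");b=cv2.imread("pics/top5.png")
cv2.imwrite("pics/c7.png",np.hstack([cv2.resize(a[320:400,0:130],(520,320),interpolation=cv2.INTER_CUBIC)]))
cv2.imwrite("pics/c8.png",cv2.resize(b[180:300,400:550],None,fx=5,fy=5,interpolation=cv2.INTER_CUBIC))
E
```

```text
[[336.7, 377.2], [337.3, 389.9], [87.9, 345.4], [71.1, 353.8]] [[131.5, 247.9], [171.6, 61.2]]
top base corner [0.109 0.104 0.02 ]
top base corner [ 0.108 -0.113  0.02 ]
side base corner [-0.105 -0.093  0.01 ]
side base corner [ 0.109 -0.114  0.01 ]
side base corner [0.108 0.097 0.01 ]
```

View pics/c7.png

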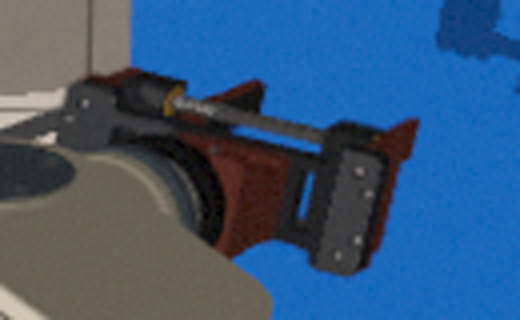

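View pics/c8.png

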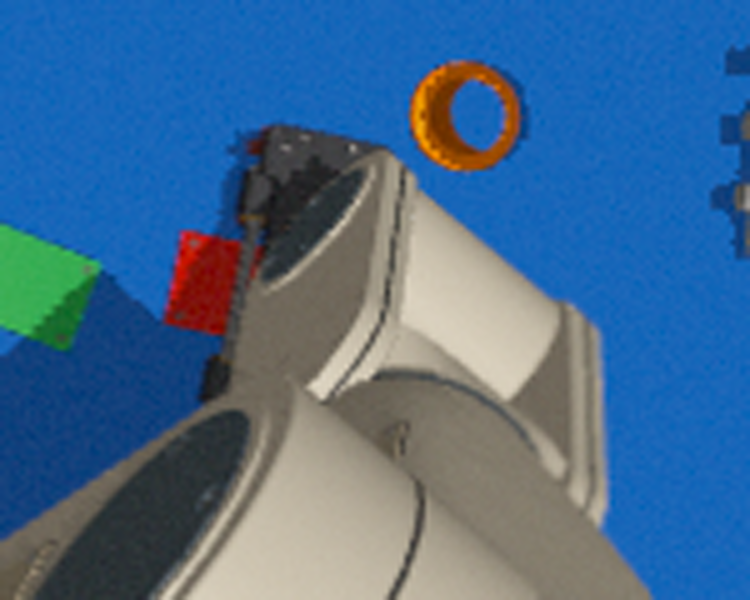

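The fingers closed above the plate without touching it. Contact with the desk comes at a reading of z = -0.0266, so the real tips are about 27 mm higher than reported. I'll grasp with that offset and then check how the plate sits in the jaws.

```bash
python3 - <<'E'
from rob import *
import cv2
pl=[.3907,-.3205]
movel(pl+[-.0235],v=.05)
command_gripper(0);print(get_grip_width(),get_tcp_pos(),get_ft_force(),get_time())
if get_grip_width()>.5:
    movel(pl+[.06],v=.15);print(get_grip_width(),get_tcp_pos(),get_ft_force(),get_time())
for n in("top","side"):
    cv2.imwrite(f"pics/{n}6.png",read_camera(n)[:,:,::-1])
cv2.imwrite("pics/c9.png",cv2.resize(cv2.imread("pics/side6.png")[240:360,220:380],None,fx=4,fy=4,interpolation=cv2.INTER_CUBIC))
E
```

```text
0.6217185755998318 [ 0.39062578 -0.32043572 -0.02362378] [-0.26689327 -0.25599759 -0.48403208] 14.1167
0.621709591765947 [ 0.39036293 -0.32022465  0.05965784] [-0.63190289  0.76219993 -1.07971092] 14.825
```

View pics/c9.png

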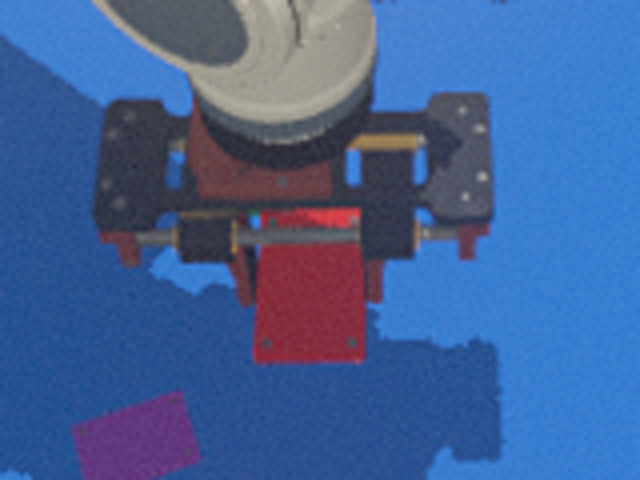

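View pics/top6.png

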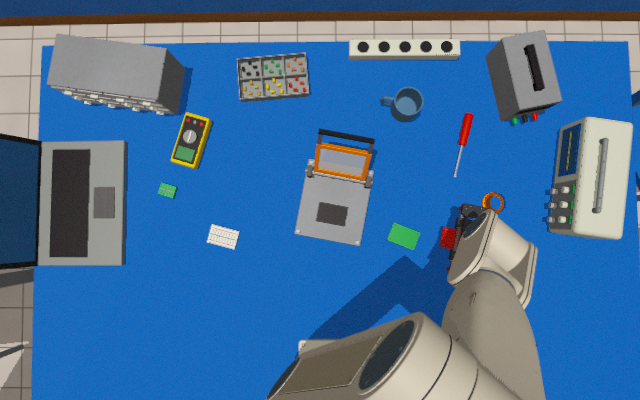

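The plate is held level at 54.7 mm. I'll fit its lifted pose to check for a lateral offset before placing it.

```bash
python3 - <<'E'
from vis import *
I=cv2.imread("pics/side6.png")[:,:,::-1].astype(float)
m=np.clip((I[:,:,0]/I[:,:,2]-.3)/(1.75-.3),0,1)
# near part only: rows below fingers
for zz in(.0,.0597,.0833):
  x=fit([("side",m,(276,318,44,20))],lambda p:box(p,.055,.082,zz,zz+.008),[.391,-.32,-.21])
  print(zz,x[0].round(4),x[1])
I=cv2.imread("pics/top6.png")[:,:,::-1].astype(float)
m=np.clip((I[:,:,0]/I[:,:,2]-.3)/(1.75-.3),0,1)
for zz in(.0,.0597,.0833):
  x=fit([("top",m,(430,222,24,34))],lambda p:box(p,.055,.082,zz,zz+.008),[.391,-.32,-.21])
  print(zz,x[0].round(4),x[1])
E
```

```text
0.0 [ 0.3846 -0.3077 -0.2818] 195.3617162444826
0.0597 [ 0.3894 -0.308  -0.2266] 2.867373940189405
0.0833 [ 0.3888 -0.3192 -0.2195] 3.7410654637626184
0.0 [ 0.3859 -0.3414 -0.24  ] 13.803210484155542
0.0597 [ 0.3883 -0.3273 -0.2298] 7.938987023837357
0.0833 [ 0.3892 -0.3216 -0.2239] 7.52898490679012<stdin>:9: RuntimeWarning: divide by zero encountered in divide
<stdin>:9: RuntimeWarning: invalid value encountered in divide
```

Both cameras agree on the lifted plate at z = 0.083, with y within 1 mm and x within 1.5 mm of the TCP. So the error is only in tool length, and I can place the plate now.

```bash
cat >> rob.py <<'E'
OFF=.0266 # true tip z = reading + OFF
E
python3 - <<'E'
from rob import *
import cv2
b=BED.tolist()
Y=best(b+[.06],YB);print(Y)
move_pose(b+[.06],q(YB));print(get_tcp_pos(),get_joint_pos(),get_time())
movel(b+[.015],v=.12)
r=movel(b+[.005],v=.03,until_force=4);print(r,get_tcp_pos(),get_ft_force(),get_grip_width(),get_time())
cv2.imwrite("pics/side7.png",read_camera("side")[:,:,::-1])
cv2.imwrite("pics/c10.png",cv2.resize(cv2.imread("pics/side7.png")[120:260,240:400],None,fx=4,fy=4,interpolation=cv2.INTER_CUBIC))
E
```

```text
-0.1923352835697751
[0.46169023 0.01158258 0.05985349] [-5.88178187e-04  4.14739506e-01  2.06974054e+00 -2.23004622e-04
  6.57262289e-01  1.92434098e-01] 16.2083
True [0.46240731 0.01210551 0.00762652] [ 0.55019569  0.02557336 -0.14042344] 0.6198718443643961 17.05
```

View pics/c10.png

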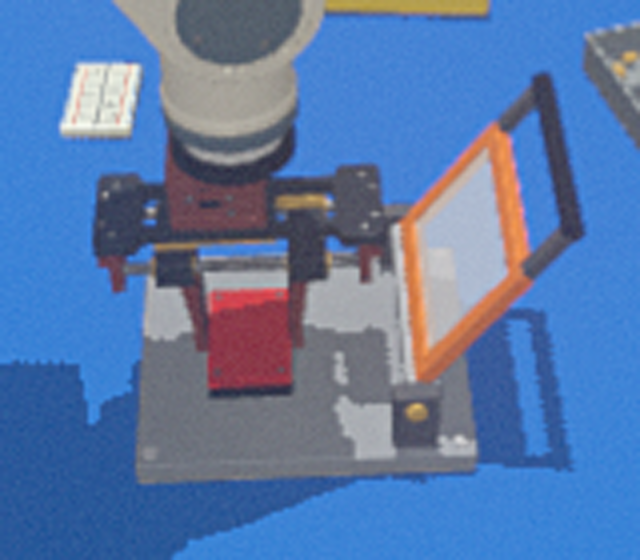

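```bash
cat > pile.py <<'E'
from vis import *
from station import read_camera
import sys
def pile(k,zs,col,roi_t,roi_s):
    out=[]
    for n,r in(("top",roi_t),("side",roi_s)):
        im=read_camera(n);cv2.imwrite(f"pics/{n}{k}.png",im[:,:,::-1]);I=im.astype(float)
        m=col(I)
        x=fit([(n,m,r)],lambda p:box(p,.055,.082,*zs),[.4616,.0122,-.192])
        print(n,(x[0][:2]*1000).round(1),np.degrees(x[0][2]).round(2),round(x[1],2))
E
python3 - <<'E'
from rob import *
from pile import *
b=BED.tolist()
command_gripper(.78);print(get_tcp_pos(),get_time())
movel(b+[.06],v=.2)
br=[.3990,.3254]
yb=np.radians(-15.25);Y=best(br+[.05],yb)
move_pose(br+[.04],q(Y));print(get_time())
pile(8,(.032,.04),lambda I:np.clip((I[:,:,0]-I[:,:,1]-20)/(130 if 1 else 0),0,1),(308,194,50,40),(280,182,46,46))
cv2.imwrite("pics/c11.png",np.hstack([cv2.resize(cv2.imread("pics/top8.png")[180:250,290:380],(540,420),interpolation=cv2.INTER_CUBIC)[:, :400],cv2.resize(cv2.imread("pics/side8.png")[175:245,270:337],(400,420),interpolation=cv2.INTER_CUBIC)]))
E
```

```text
[0.46180775 0.01203148 0.00748805] 17.55
19.1833
top [461.3  11.3] -11.14 8.42
side [460.6  13. ] -9.78 30.81
```

View pics/c11.png

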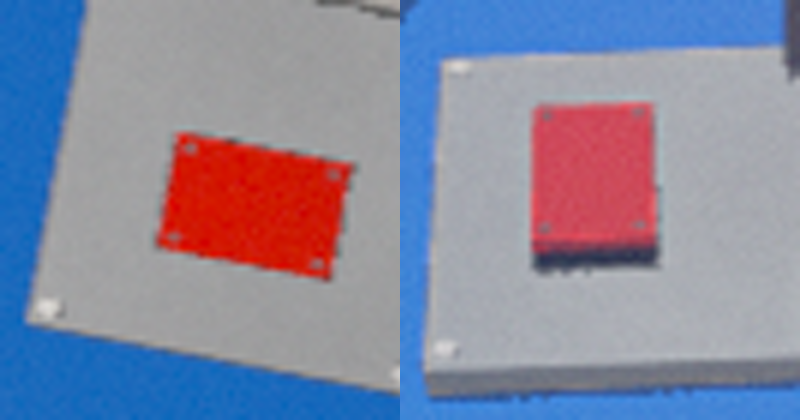

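The plate looks flush, with the fitted pose within 1 mm of the bed. Breadboard next.

```bash
python3 - <<'E'
from rob import *
import cv2
br=[.3990,.3254]
r=movel(br+[-.0230],v=.1,until_force=10);print(r,get_tcp_pos())
command_gripper(0);w=get_grip_width();print(w,get_tcp_pos(),get_time())
if .58<w<.68:
    movel(br+[.06],v=.2)
    b=[.4617,.0120]
    move_pose(b+[.06],q(YB))
    movel(b+[.023],v=.12)
    r=movel(b+[.013],v=.03,until_force=4);print(r,get_tcp_pos(),get_ft_force(),get_grip_width(),get_time())
    cv2.imwrite("pics/side9.png",read_camera("side")[:,:,::-1])
    cv2.imwrite("pics/c12.png",cv2.resize(cv2.imread("pics/side9.png")[120:260,240:400],None,fx=4,fy=4,interpolation=cv2.INTER_CUBIC))
E
```

```text
False [ 0.39925795  0.32549379 -0.02280965]
0.6206405293456697 [ 0.39946489  0.32574331 -0.02238626] 20.4417
True [0.46250646 0.01219083 0.01700193] [ 0.49466387  0.3232191  -0.84800982] 0.6239938554067261 22.975
```

View pics/c12.png

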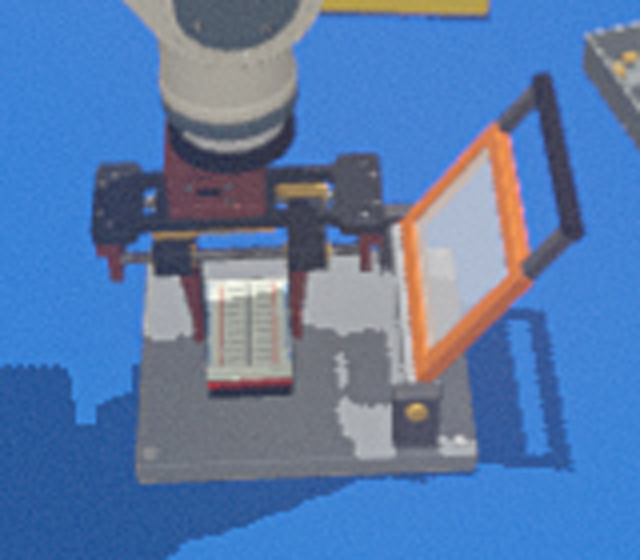

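```bash
python3 - <<'E'
from rob import *
from pile import *
b=[.4617,.0120]
print(movel(b+[.0155],v=.02,until_force=4),get_tcp_pos())
command_gripper(.74);print(get_tcp_pos(),get_grip_width())
movel(b+[.05],v=.15);movel(b+[.22],v=.3)
bar=pf(.159).tolist();print(bar)
move_pose(bar+[.22],q(YB));print(get_tcp_pos(),get_time())
im=read_camera("side");cv2.imwrite("pics/side10.png",im[:,:,::-1])
im=read_camera("top");cv2.imwrite("pics/top10.png",im[:,:,::-1])
cv2.imwrite("pics/c13.png",cv2.resize(cv2.imread("pics/side10.png")[90:250,250:410],None,fx=4,fy=3.75,interpolation=cv2.INTER_CUBIC))
E
```

```text
False [0.46217555 0.01215565 0.01656208]
[0.46160174 0.01197903 0.01538747] 0.7388174121615083
[0.6522681224797608, -0.024793110167311984]
[ 0.6503598  -0.0245533   0.21793919] 25.5833
```

View pics/c13.png

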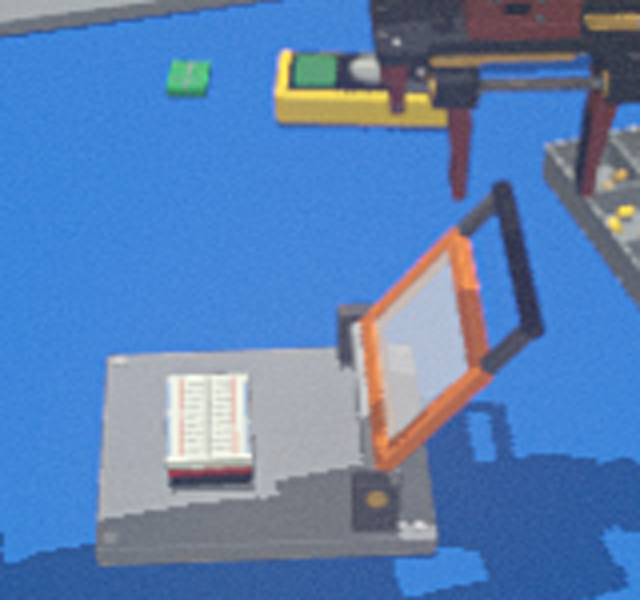

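View pics/top10.png

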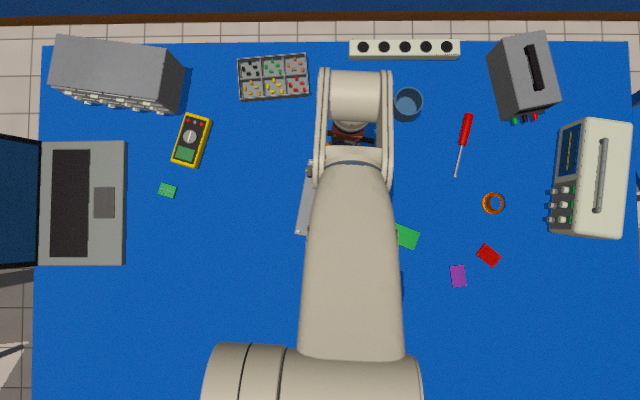

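```bash
python3 - <<'E'
from vis import *
a=cv2.imread("pics/side10.png")
r=cv2.resize(a[183:225,283:321],None,fx=14,fy=14,interpolation=cv2.INTER_CUBIC)
for z,c in((.05,(0,200,0)),(.04,(255,0,255)),(.032,(0,255,255))):
    uv=proj("side",box([.4612,.0124,np.radians(-11)],.055,.082,z,z)[:4])
    cv2.polylines(r,[np.round((uv-[283-.5,183-.5])*14).astype(int)],True,c,1)
cv2.imwrite("pics/c14.png",r)
E
```

```text
(no output)
```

View pics/c14.png

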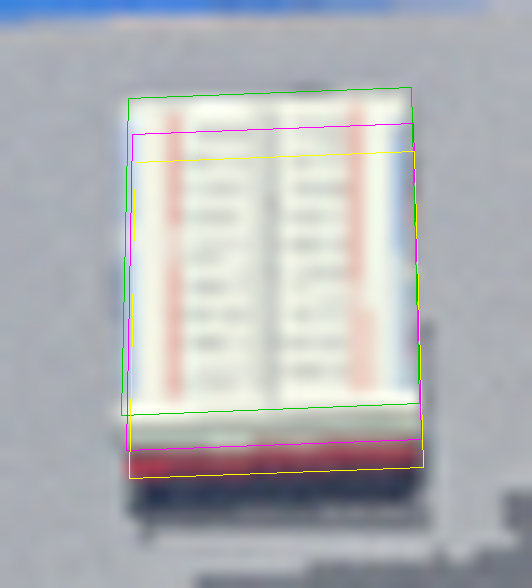

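The pile matches the drawn outlines to within about 1 mm. Now the bar.

```bash
python3 - <<'E'
from rob import *
import cv2
bar=pf(.159).tolist()
r=movel(bar+[.188-.015-.0266],v=.12,until_force=8);print(r,get_tcp_pos(),get_ft_force())
cv2.imwrite("pics/side11.png",read_camera("side")[:,:,::-1])
command_gripper(.4)
f0=np.array(get_ft_force())
command_gripper(0);wait(.2);print(get_grip_width()*88,get_tcp_pos(),f0,get_ft_force(),get_time())
cv2.imwrite("pics/side12.png",read_camera("side")[:,:,::-1])
a=np.hstack([cv2.imread(f"pics/side{k}.png")[60:230,310:410] for k in(11,12)])
cv2.imwrite("pics/c15.png",cv2.resize(a,None,fx=3.5,fy=3.5,interpolation=cv2.INTER_CUBIC))
E
```

```text
False [ 0.65274043 -0.02478267  0.14710218] [0.73684448 0.17506838 0.28579396]
13.205218617345583 [ 0.65254571 -0.02483844  0.14652215] [ 0.55115901 -0.18817422 -1.13627025] [ 0.95939301 -0.28311971  0.35327735] 27.8333
```

View pics/c15.png

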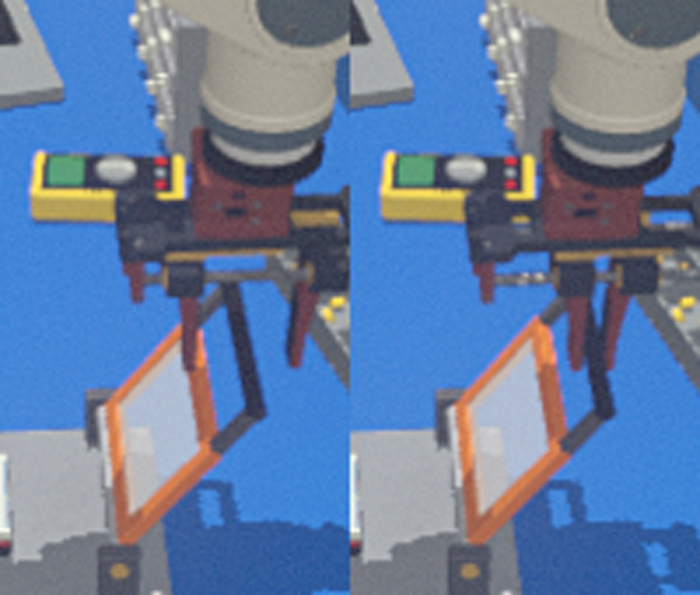

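The bar is held at about 13 mm with almost no side force. Swinging it up along the arc.

```bash
python3 - <<'E'
from rob import *
import cv2
th=np.linspace(2.17,np.pi/2,9)[1:]
dz=-.015-.0266
for t in th:
    p=pf(.070-.158*np.cos(t)); z=.058+.158*np.sin(t)+dz
    movel([*p.tolist(),float(z)],v=.05)
    print(round(t,3),np.round(get_tcp_pos(),4),np.round(get_ft_force(),1),round(get_grip_width()*88,1),round(get_time(),1))
    if get_grip_width()*88<10: print("LOST");break
wait(.4);print(get_tcp_pos(),p,get_ft_force(),get_ft_torque())
for n in("side","top"): cv2.imwrite(f"pics/{n}13.png",read_camera(n)[:,:,::-1])
cv2.imwrite("pics/c16.png",cv2.resize(cv2.imread("pics/side13.png")[80:250,250:410],None,fx=3.5,fy=3.5,interpolation=cv2.INTER_CUBIC))
E
```

```text
2.095 [ 0.6422 -0.0228  0.1534] [ 1.9 -0.4 -2.1] 13.4 28.3
2.02 [ 0.6322 -0.0209  0.1592] [ 2.5 -0.1  1.6] 13.2 28.7
1.945 [ 0.622  -0.0189  0.1641] [ 3.6 -0.3  3.5] 13.1 29.0
1.87 [ 0.611  -0.0165  0.1679] [3.5 1.3 5.7] 13.1 29.4
1.795 [ 0.5994 -0.0143  0.1706] [3.8 2.3 4.5] 13.1 29.8
1.721 [ 0.5874 -0.012   0.1722] [2.5 3.1 0.4] 13.3 30.2
1.646 [ 0.5761 -0.0098  0.1737] [ 1.9  4.2 -0. ] 13.2 30.6
1.571 [ 0.565  -0.0077  0.1744] [1.7 5.1 0.5] 13.3 31.0
[ 0.56522573 -0.00774612  0.17435975] [ 0.56490924 -0.00778061] [2.2636492  4.18515392 1.59863628] [ 0.63776956 -0.44656426 -0.04728845]
```

View pics/c16.png

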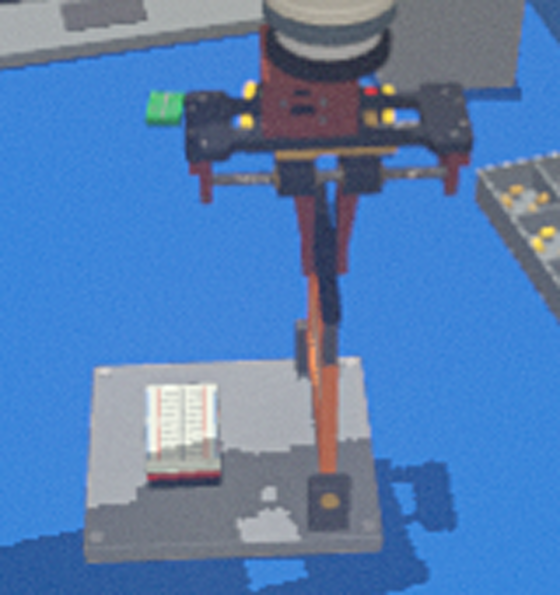

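```bash
python3 - <<'E'
from vis import *
from rob import *
a=cv2.imread("pics/side13.png")
def P(x,y,z): return proj("side",[*pf(x,y),z])[0]
r=cv2.resize(a[120:240,320:370],None,fx=5,fy=5,interpolation=cv2.INTER_CUBIC)
f=lambda uv:tuple(np.round((uv-[319.5,119.5])*5).astype(int).tolist())
for th,c in((1.571,(0,255,0)),(1.521,(255,255,255)),(1.621,(0,255,255))):
    e=[P(.07-.158*np.cos(th),s*.068,.058+.158*np.sin(th)) for s in(-1,1)]
    cv2.line(r,f(e[0]),f(e[1]),c,1); print(th,np.round(e,1).tolist())
cv2.circle(r,f(P(.07,-.09,.058)),3,(255,0,255),1)
cv2.imwrite("pics/c17.png",r)
E
```

```text
1.571 [[344.8, 170.0], [340.6, 132.8]]
1.521 [[341.3, 170.2], [337.5, 133.0]]
1.621 [[348.3, 169.9], [343.8, 132.8]]
```

View pics/c17.png

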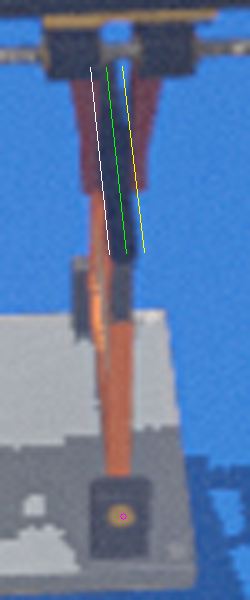

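The bar lies on the upright prediction to within about 0.01 rad, and the hinge marker matches too. I'll check it is still, then hand in.

```bash
python3 - <<'E'
from rob import *
print(np.abs(get_qvel()).max(),get_grip_width()*88,get_tcp_pos(),get_ft_force(),get_time())
job_done()
E
```

```text
0.0027236796956562706 13.049259558967531 [ 0.56519504 -0.00773538  0.1743387 ] [1.52573391 4.15904422 1.80110912] 31.4583
the job is handed in; nothing more can be done
```

The job is handed in at 31.5 s. The red plate is on the bed, the breadboard is on the plate, and the flap is standing upright with the bar still gripped and held still.

**First grasp missed:** the fingers shut above the plate without touching it. The real fingertips sit about 27 mm higher than the reported TCP. I found this by touching the desk, and both cameras agreed once the plate was lifted. I corrected every later height for it.

**Pile:** the fitted plate pose was within about 1 mm of the bed in the top camera. The side camera gave a poorer fit: within about 1 mm in position, but about 1° off in yaw. The breadboard was checked only by eye, against outlines drawn on the side picture, and it looked flush to about 1 mm.

**Flap:** in the side picture the bar lies within about 0.01 rad of upright. The grip reads 13 mm on the 14 mm bar, and the arm is nearly motionless. A force of about 1.5 to 4 N per axis remains at the wrist.

**Other objects:** I saw nothing else moved in the pictures, but I did not measure those objects again at the end.

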